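# Snap the lure case lid shut all round

### The arm

A 7-joint arm with a two-finger parallel gripper is mounted at the origin on the work surface. World frame = base frame: x ahead of the robot, y to its left, z up, the work surface at z = 0. Lengths are in m, angles in rad, forces in N, time in s.
With the tool pointing down it reaches from about 0.425 to 0.925 m from the base axis. Payload 6.8 kg.
Tool frame: the origin (TCP) lies on the mounting face of the last link; the fingertips stand 173 mm ahead of it and the grasp point (between the pads) lies 155 mm ahead of it (grip_point_offset is the distance from the TCP to the grasp point, in m); x points along the fingers, z is the direction in which the jaws open and shut, and the axes are right-handed (so a half turn about x gives the same grasp; the last joint's range is limited). The gripper opens to 85 mm and grips with 20 to 120 N. Pads are 22 mm wide; open, the fingers measure 114 mm over their backs; the gripper's body (76 mm by 85 mm) begins 54 mm behind the grasp point. The pads swing forward as they close: fully open they stand 13 mm farther back than shut.
Start: joints at [1.125, 0.477, 0.022, 1.555, -0.011, 1.109, -0.083], TCP at [0.224, -0.637, 0.405] pointing down, gripper open.
Joint ranges: [-2.96, 2.96], [-0.34, 2.1], [-1.41, 1.46], [0.24, 2.44], [-1.37, 4.51], [0.17, 1.92], [-2.96, 2.96]. Speed limits (rad/s): [2.39, 2.39, 3.14, 3.14, 3.14, 3.14, 3.14].

### API

Orientations are given as a rotation vector (axis times angle).
In Python, from bench import * gives the robot as it stands. The module is installed in compiled form; this text tells all that it offers.
- The arm moves only by the tool servo_tool, never from a script. Its argument "motion" is a list of rows, each a list of 5 numbers: the shift along the tool's x, y, z in m, then the turn about the tool's x in degrees, then the gripper command: -1 is fully open, 1 is shut, values between are in proportion. In form: [[dx, dy, dz, turn, fingers], ...]. A call has 1 to 8 rows; each row is the pose to reach, as a shift and turn from the pose measured when the call began, along the tool's axes at that moment; what a row does not reach only later rows make up. A row lasts 1/10 s, in which the tool goes at most 50 mm and 8.59 degrees, less where a joint would pass 70% of its speed; a pose out of reach is approached as far as the arm can. A call with a gripper value outside its range is refused whole. The fingers move at their own pace and stop on an object; "force" is the grip in N (left out, the last holds). Time passes only in rows, so rows that repeat a pose let the fingers close. It gives the time, the measured TCP pose, the force and the opening at its end, in the units of the state.
- get_obs(): the state, without advancing time (a new reading comes with each control period).
- grab_frame(name): name is "side" or "top" or "wrist"; returns the picture (384x512x3 uint8, red, green, blue); there is no depth.
- camera_params(name): a dict with "mtx" (3x3 intrinsics, pixels), "D" ([k1, k2, p1, p2, k3] as OpenCV has them; the pictures are not rectified), "world_to_cam" (4x4, takes a point from world to camera coordinates); the wrist camera has in their place "T_tool_cam" (4x4, takes a point from camera to tool coordinates, whose origin is the TCP and whose axes are the tool frame's). Camera axes: x right, y down, z forward; pixel columns grow to the right and rows downward; lengths in m; the calibration is good to about 2 mm. A picture is of the moment at which its call begins: read the wrist's pose just before it. camera_params takes no time and is no camera call.
- hand_in(): hands the job in, once; it reports no verdict.
The state is a dict: "clock": time; "joints": joint angles; "qvel": joint speeds; "tau": joint torques, N m; "tcp_pos": TCP position; "orientation": TCP orientation; "contact_force": force on the tool from outside, world axes, zero at the start; "moment": the same for the moment, N m; "grip_width": finger opening in m.
Only numpy, scipy, OpenCV 4.12 (cv2) and the standard library are available. Lean on these libraries where they do the work, as an engineer would, in place of code of your own. Each camera call takes 0.05 s, during which the arm holds its last target. There are 200 camera calls.

### The job

The clear lure case's lid is on, but the four sections of its blue rim still stand up. Press around the rim with the fingers until every section has clicked fully shut, then move clear. Do not pick up or shove the case, and leave the other loose things on the table where they are.

Things in the scene. Friction and masses are not known exactly. Their poses are not given: they have to be found in the camera images.
- case: Clear acrylic lure case, loose on the table, 0.7 to 1 kg, walls 140 (x) by 200 (y) mm, blue rim 148 by 208 mm. Origin at the centre of its underside, z up, x roughly away from the robot. Between fixed blue corner blocks (26 mm square, top 58 mm above the table) the rim is four sliding sections, standing 7 mm up at the start with an orange seal strip showing below them outside.
- panel (a point): centre of the top of the fixed clear lid panel inside the rim, 108 (x) by 168 (y) mm, 55 mm above the case's origin; pressing here shuts nothing.
- top_near (a point): middle of the top face of the near (-x) rim section: a blue bar 154 mm long, 20 mm wide, with a lighter blue pad in the middle. The point moves with the section. Axes as the case's; the bar runs along the case's y axis. It lies 64 mm to -x of the case's origin, 67 mm above the table when open and 60 mm when shut.
- top_far (a point): middle of the top face of the far (+x) rim section: a blue bar 154 mm long, 20 mm wide, with a lighter blue pad in the middle. The point moves with the section. Axes as the case's; the bar runs along the case's y axis. It lies 64 mm to +x of the case's origin, 67 mm above the table when open and 60 mm when shut.
- top_left (a point): middle of the top face of the left (+y) rim section: a blue bar 94 mm long, 20 mm wide, with a lighter blue pad in the middle. The point moves with the section. Axes as the case's; the bar runs along the case's x axis. It lies 94 mm to +y of the case's origin, 67 mm above the table when open and 60 mm when shut.
- top_right (a point): middle of the top face of the right (-y) rim section: a blue bar 94 mm long, 20 mm wide, with a lighter blue pad in the middle. The point moves with the section. Axes as the case's; the bar runs along the case's x axis. It lies 94 mm to -y of the case's origin, 67 mm above the table when open and 60 mm when shut.
- rim_near (a joint): how far the near rim section is pressed down, m: 0 standing open, 0.007 snapped shut. It slides straight down against a snap: the resistance peaks at about 5 to 9 N in the first 2 mm and falls to nothing near half travel, where it may stay if let go; pressed past about 0.0045 it snaps down by itself and stays shut.
- rim_far (a joint): how far the far rim section is pressed down, m: 0 standing open, 0.007 snapped shut. It slides straight down against a snap: the resistance peaks at about 5 to 9 N in the first 2 mm and falls to nothing near half travel, where it may stay if let go; pressed past about 0.0045 it snaps down by itself and stays shut.
- rim_left (a joint): how far the left rim section is pressed down, m: 0 standing open, 0.007 snapped shut. It slides straight down against a snap: the resistance peaks at about 5 to 9 N in the first 2 mm and falls to nothing near half travel, where it may stay if let go; pressed past about 0.0045 it snaps down by itself and stays shut.
- rim_right (a joint): how far the right rim section is pressed down, m: 0 standing open, 0.007 snapped shut. It slides straight down against a snap: the resistance peaks at about 5 to 9 N in the first 2 mm and falls to nothing near half travel, where it may stay if let go; pressed past about 0.0045 it snaps down by itself and stays shut.
- spool: white plastic spool standing upright beside the case, 56 mm diameter, 50 mm high. Origin at the centre of its underside. Not part of the job.
- forceps: stainless forceps lying flat near the case, about 135 mm long along its x axis, 50 mm over the finger rings, 8 mm high. Origin at the centre of its underside. Not part of the job.
- reel: black fishing reel with crank, about 75 by 85 mm, 56 mm high. Origin at the centre of its underside. Not part of the job.
- jar: amber jar with red cap, 60 mm diameter, 75 mm high. Origin at the centre of its underside. Not part of the job.
- spring_clip: stainless spring clip, about 60 by 26 mm, 24 mm high. Origin at the centre of its underside. Not part of the job.
- sinker: dark steel cylindrical sinker weight, 36 mm diameter, 30 mm high. Origin at the centre of its underside. Not part of the job.

How it is judged:
At the end, for the whole second after the job is handed in: All four rim sections are snapped shut (each pressed more than 5.8 of 7 mm and staying so), the case stands flat and still on the table within 40 mm of where it stood, and the other loose things are within 25 mm of where they were (value of joint each of rim_near, rim_far, rim_left, rim_right above 0.0058 m and height (world z) of case below 0.006 m and angle between case's own z axis and vertical below 0.05 rad and distance of case from where it was at the start of the episode below 0.04 m and linear speed of case below 0.02 m/s and distance of each of spool, forceps, reel, jar, spring_clip, sinker from where it was at the start of the episode below 0.025 m); the robot touches nothing.
It fails at once if the case is lifted, carried or tipped up (height (world z) of case above 0.015 m or angle between case's own z axis and vertical above 0.2 rad).
It fails at once if the case is pressed with something other than the fingers (contact force between the arm and case above 3 N).
It fails at once if the case is shoved away (distance of case from where it was at the start of the episode above 0.04 m).
It fails at once if one of the other loose things is pushed away (distance of any of spool, forceps, reel, jar, spring_clip, sinker from where it was at the start of the episode above 0.025 m).
It fails at once if one of the other loose things is picked up or knocked over (height (world z) of any of spool, forceps, reel, jar, spring_clip, sinker above 0.015 m).
It also fails if it takes over 40 s, if anything falls off the work surface, if the arm or the gripper's body presses on something with over 40 N, if the wrist force passes 120 N, or if a joint passes its speed limit or range.

## Working session

There is one attempt and no reset: what is moved stays moved. The work goes in short steps, Python scripts to look and compute and a tool call to move; the robot and the scene stay as the last step left them, time stands still between calls to the robot, and variables do not carry over. Pictures are saved under pics/ and viewed, about 8 in all and at most 12, crops included, and the job is handed in when it is done.

Besides the shell and the picture viewer there is one more tool, called as name(argument=value, ...) on one line, values as JSON. servo_tool: Moves the arm, as the interface text tells. Its arguments: {"type":"object","properties":{"motion":{"type":"array","items":{"type":"array","items":{"type":"number"}}},"force":{"type":"number"}},"required":["motion"]}

```bash
mkdir -p pics; cat > h.py <<'E'
from bench import *
import numpy as np, cv2
from scipy.spatial.transform import Rotation as R
def cam(name,o=None):
    p=camera_params(name)
    if name=="wrist":
        o=o or get_obs(); T=np.eye(4);T[:3,:3]=R.from_rotvec(o["orientation"]).as_matrix();T[:3,3]=o["tcp_pos"]
        W=T@np.array(p["T_tool_cam"])
    else: W=np.linalg.inv(np.array(p["world_to_cam"]))
    return np.array(p["mtx"]),np.array(p["D"]),W
def onplane(c,uv,z):
    K,D,W=c
    n=cv2.undistortPoints(np.array(uv,float).reshape(-1,1,2),K,D)[:,0]
    d=np.c_[n,np.ones(len(n))]@W[:3,:3].T
    return W[:3,3]+d*((z-W[2,3])/d[:,2])[:,None]
def save(f,img): cv2.imwrite("pics/"+f,cv2.cvtColor(img,cv2.COLOR_RGB2BGR))
E
python3 - <<'E'
from h import *
o=get_obs();print(o); print(R.from_rotvec(o["orientation"]).as_matrix().round(3))
t=grab_frame("top");s=grab_frame("side");np.savez("f.npz",t=t,s=s)
save("t.png",cv2.resize(t,(800,600)));save("s.png",s)
hsv=cv2.cvtColor(t,cv2.COLOR_RGB2HSV)
m=cv2.inRange(hsv,(100,90,40),(130,255,255))
c=cam("top");print(c[2].round(3))
for k in cv2.findContours(m,cv2.RETR_EXTERNAL,2)[0]:
    if cv2.contourArea(k)>100:
        b=cv2.boxPoints(cv2.minAreaRect(k));print(cv2.contourArea(k),b.round(0).tolist(),onplane(c,b,.065).round(3).tolist())
E
```

```text
{'clock': 0.0, 'joints': array([ 1.12491657,  0.47778482,  0.02237322,  1.55645909, -0.01151316,
        1.10928755, -0.08308883]), 'qvel': array([ 6.05918054e-05, -3.00876298e-05,  9.77317996e-05,  2.53228035e-03,
        8.26497883e-04, -1.40997737e-03,  3.17403098e-04]), 'tau': array([ 2.12166549e-05, -5.96443963e+01,  1.60828594e+00, -2.81190276e+01,
        1.25080286e-02,  9.55667929e-03, -2.63327144e-05]), 'tcp_pos': array([ 0.22359046, -0.63659757,  0.40373309]), 'orientation': array([ 0.95786426,  1.35186621, -0.9563228 ]), 'contact_force': array([0.17958814, 0.20823806, 0.02198175]), 'moment': array([ 0.01708693,  0.00243046, -0.02391561]), 'grip_width': 0.08560812132619906}
[[-0.001  0.943  0.331]
 [ 0.002  0.331 -0.943]
 [-1.    -0.    -0.002]]
[[-3.00e-03 -9.82e-01  1.86e-01  3.85e-01]
 [-1.00e+00 -1.00e-03 -1.90e-02  1.70e-02]
 [ 1.90e-02 -1.86e-01 -9.82e-01  1.26e+00]
 [ 0.00e+00  0.00e+00  0.00e+00  1.00e+00]]
3922.0 [[166.0, 201.0], [225.0, 153.0], [259.0, 195.0], [199.0, 243.0]] [[0.58, 0.233, 0.065], [0.714, 0.072, 0.065], [0.595, -0.02, 0.065], [0.466, 0.139, 0.065]]
4983.0 [[440.0, 145.0], [511.0, 144.0], [513.0, 222.0], [441.0, 223.0]] [[0.741, -0.544, 0.065], [0.75, -0.774, 0.065], [0.518, -0.752, 0.065], [0.516, -0.53, 0.065]]
```

View pics/t.png

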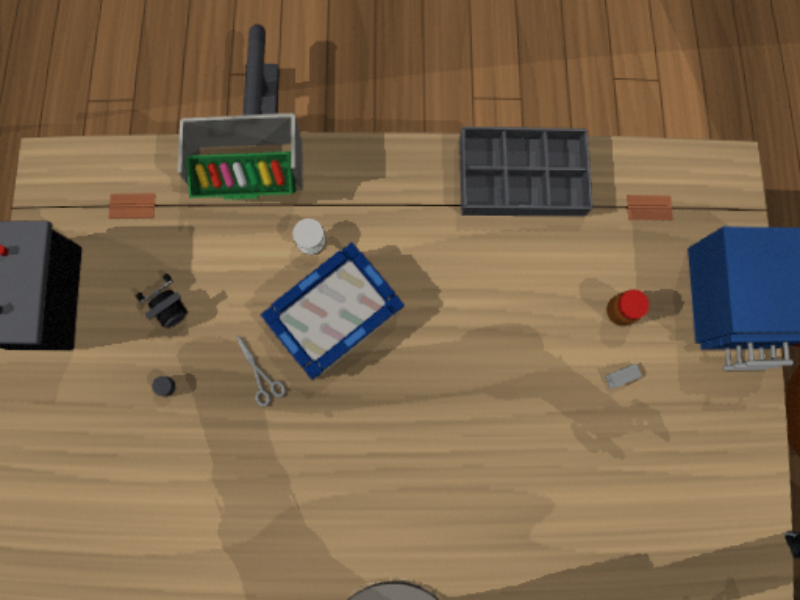

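View pics/s.png

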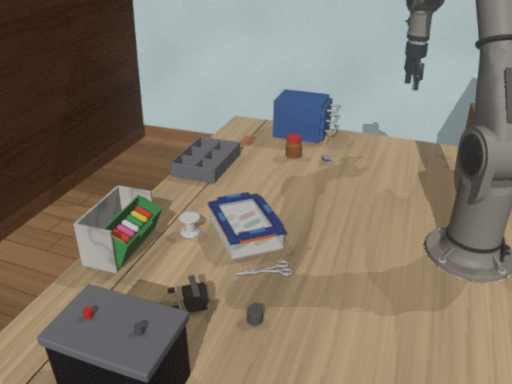

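The top view shows the case at about (332,311) of the 800x600 picture. The spool sits at (309,236), against the far-left side, and the forceps at (262,375), against the near side. The side view agrees. The case centre comes out near (0.59, 0.106), with its x axis at a yaw of about 39°. I'll move over it with the fingers shut.

servo_tool(motion=[[0, 0.59, -0.58, -20, 1], [0, 0.59, -0.58, -20, 1], [0, 0.59, -0.58, -20, 1], [0, 0.59, -0.58, -20, 1], [0, 0.59, -0.58, -20, 1], [0, 0.59, -0.58, -20, 1], [0, 0.59, -0.58, -20, 1], [0, 0.59, -0.58, -20, 1]])

```text
clock: 0.9
tcp_pos: [0.4001, -0.2757, 0.4046]
orientation: [0.691, 1.46, -0.69]
contact_force: [1.1, -0.0, 0.3]
grip_width: 0.0001
```

servo_tool(motion=[[0, 0.388, -0.176, 0, 1], [0, 0.388, -0.176, 0, 1], [0, 0.388, -0.176, 0, 1], [0, 0.388, -0.176, 0, 1], [0, 0.388, -0.176, 0, 1], [0, 0.388, -0.176, 0, 1], [0, 0.388, -0.176, 0, 1], [0, 0.388, -0.176, 0, 1]])

```text
clock: 1.7
tcp_pos: [0.5767, 0.083, 0.4047]
orientation: [0.691, 1.46, -0.69]
contact_force: [-0.7, -1.0, 0.8]
grip_width: 0.0002
```

servo_tool(motion=[[0, 0.02, -0.01, 0, 1], [0, 0.02, -0.01, 0, 1], [0, 0.02, -0.01, 0, 1]])

```text
clock: 2.0
tcp_pos: [0.5857, 0.1034, 0.404]
orientation: [0.69, 1.461, -0.691]
contact_force: [-1.7, -1.4, -0.5]
grip_width: 0.0001
```

```bash
cat > look.py <<'E'
from h import *
import sys
o=get_obs();w=grab_frame("wrist");save(sys.argv[1],w)
M=R.from_rotvec(o["orientation"]).as_matrix();print(o["clock"],o["tcp_pos"],M.round(3).tolist())
c=cam("wrist",o);print(c[2][:3,3].round(3))
m=cv2.inRange(cv2.cvtColor(w,cv2.COLOR_RGB2HSV),(100,90,40),(130,255,255))
k=max(cv2.findContours(m,cv2.RETR_EXTERNAL,2)[0],key=cv2.contourArea)
b=cv2.boxPoints(cv2.minAreaRect(k));P=onplane(c,b,.063);print(b.round().tolist(),P.round(4).tolist())
print("sides",np.linalg.norm(P-np.roll(P,-1,0),axis=1).round(4))
C=P.mean(0);print("centre",C.round(4));d=(C-o["tcp_pos"])@M;print("centre in tool",d.round(4))
for i in range(4):
    e=P[(i+1)%4]-P[i];print(np.degrees(np.arctan2(e[1],e[0])).round(1))
E
python3 look.py w1.png
```

```text
2.0 [0.5856972  0.10338932 0.40402167] [[-0.003, 0.773, 0.634], [0.001, 0.634, -0.773], [-1.0, -0.002, -0.002]]
[0.643 0.151 0.373]
[[159.0, 98.0], [359.0, 98.0], [359.0, 234.0], [159.0, 234.0]] [[0.5812, 0.2299, 0.063], [0.7088, 0.0745, 0.063], [0.6025, -0.0315, 0.063], [0.4565, 0.146, 0.063]]
sides [0.2011 0.1501 0.2298 0.1503]
centre [0.5873 0.1047 0.063 ]
centre in tool [0.341  0.0027 0.0006]
-50.6
-135.1
129.4
33.9
```

View pics/w1.png

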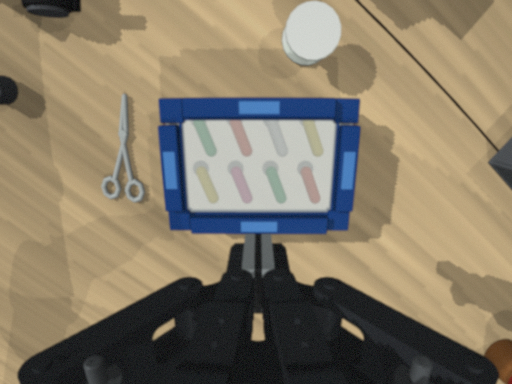

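The wrist picture shows the case squared to the tool. The light pads are at far (259,107), near (259,227), left (169,170) and right (348,170). I'll cast those onto z = 67 mm.

```bash
python3 - <<'E'
from h import *
o=get_obs();M=R.from_rotvec(o["orientation"]).as_matrix();c=cam("wrist",o)
P=onplane(c,[[259,107],[259,227],[169,170],[348,170]],.067)
for n,p in zip("far near left right".split(),P): print(n,p.round(4),((p-o["tcp_pos"])@M).round(4))
print(np.linalg.norm(P[0]-P[1]),np.linalg.norm(P[2]-P[3]))
E
```

```text
far [0.6377 0.1447 0.067 ] [0.337  0.0679 0.0006]
near [0.5379 0.0628 0.067 ] [ 0.3372 -0.0612  0.0008]
left [0.528  0.1778 0.067 ] [ 0.3373  0.004  -0.0945]
right [0.6479 0.0314 0.067 ] [0.337  0.004  0.0947]
0.12914035639845733 0.18919716447080134
```

servo_tool(motion=[[0.04, 0.04, 0.001, 0, 1], [0.08, 0.068, 0.001, 0, 1], [0.12, 0.068, 0.001, 0, 1], [0.145, 0.068, 0.001, 0, 1], [0.155, 0.068, 0.001, 0, 1], [0.155, 0.068, 0.001, 0, 1]])

```text
clock: 2.65
tcp_pos: [0.6381, 0.1427, 0.248]
orientation: [0.69, 1.461, -0.696]
contact_force: [0.3, -0.1, -0.3]
grip_width: 0.0
```

servo_tool(motion=[[0.003, 0, 0, 0, 1], [0.006, 0, 0, 0, 1], [0.009, 0, 0, 0, 1], [0.011, 0, 0, 0, 1], [0.013, 0, 0, 0, 1], [0.014, 0, 0, 0, 1], [0.015, 0, 0, 0, 1], [0.015, 0, 0, 0, 1]])

```text
clock: 3.45
tcp_pos: [0.6382, 0.1427, 0.2336]
orientation: [0.69, 1.461, -0.696]
contact_force: [-0.9, -1.0, 5.6]
grip_width: 0.0
```

servo_tool(motion=[[0.001, 0, 0, 0, 1], [0.002, 0, 0, 0, 1], [0.003, 0, 0, 0, 1], [0.003, 0, 0, 0, 1]])

```text
clock: 3.85
tcp_pos: [0.6382, 0.1429, 0.2334]
orientation: [0.69, 1.46, -0.696]
contact_force: [-8.2, -3.1, 21.9]
grip_width: 0.0003
```

Bottomed hard at tip height of about 60.4 mm, so the far section is shut. Next is near.

servo_tool(motion=[[-0.03, 0, 0, 0, 1], [-0.03, -0.045, 0, 0, 1], [-0.03, -0.09, 0, 0, 1], [-0.03, -0.129, 0, 0, 1], [-0.03, -0.129, 0, 0, 1], [-0.015, -0.129, 0, 0, 1], [-0.015, -0.129, 0, 0, 1]])

```text
clock: 4.55
tcp_pos: [0.5382, 0.0621, 0.2472]
orientation: [0.689, 1.462, -0.696]
contact_force: [-1.0, -0.6, 1.2]
grip_width: -0.0
```

servo_tool(motion=[[0.004, 0, 0, 0, 1], [0.007, 0, 0, 0, 1], [0.009, 0, 0, 0, 1], [0.011, 0, 0, 0, 1], [0.013, 0, 0, 0, 1], [0.015, 0, 0, 0, 1], [0.017, 0, 0, 0, 1], [0.017, 0, 0, 0, 1]])

```text
clock: 5.35
tcp_pos: [0.5385, 0.0629, 0.2332]
orientation: [0.688, 1.46, -0.696]
contact_force: [-10.9, -1.2, 33.0]
grip_width: 0.0
```

servo_tool(motion=[[-0.03, 0, 0, 0, 1], [-0.03, 0.02, -0.03, 0, 1], [-0.03, 0.045, -0.065, 0, 1], [-0.03, 0.065, -0.095, 0, 1], [-0.03, 0.065, -0.095, 0, 1], [-0.015, 0.065, -0.095, 0, 1], [-0.015, 0.065, -0.095, 0, 1]])

```text
clock: 6.05
tcp_pos: [0.5283, 0.1758, 0.2453]
orientation: [0.687, 1.462, -0.701]
contact_force: [0.1, -0.5, -0.4]
grip_width: -0.0005
```

servo_tool(motion=[[0.004, 0, 0, 0, 1], [0.007, 0, 0, 0, 1], [0.009, 0, 0, 0, 1], [0.011, 0, 0, 0, 1], [0.013, 0, 0, 0, 1], [0.015, 0, 0, 0, 1], [0.017, 0, 0, 0, 1], [0.017, 0, 0, 0, 1]])

```text
clock: 6.85
tcp_pos: [0.5283, 0.1754, 0.233]
orientation: [0.685, 1.459, -0.703]
contact_force: [-15.7, -9.4, 51.6]
grip_width: 0.0003
```

servo_tool(motion=[[-0.03, 0, 0, 0, 1], [-0.03, 0, 0.045, 0, 1], [-0.03, 0, 0.09, 0, 1], [-0.03, 0, 0.135, 0, 1], [-0.03, 0, 0.18, 0, 1], [-0.03, 0, 0.189, 0, 1], [-0.015, 0, 0.189, 0, 1], [-0.015, 0, 0.189, 0, 1]])

```text
clock: 7.65
tcp_pos: [0.6457, 0.0297, 0.2457]
orientation: [0.684, 1.464, -0.704]
contact_force: [-1.2, 0.3, -0.5]
grip_width: 0.0001
```

servo_tool(motion=[[0.004, 0, 0, 0, 1], [0.007, 0, 0, 0, 1], [0.009, 0, 0, 0, 1], [0.011, 0, 0, 0, 1], [0.013, 0, 0, 0, 1], [0.014, 0, 0, 0, 1], [0.015, 0, 0, 0, 1], [0.015, 0, 0, 0, 1]])

```text
clock: 8.45
tcp_pos: [0.6452, 0.0311, 0.2333]
orientation: [0.683, 1.465, -0.703]
contact_force: [-9.6, 0.3, 22.3]
grip_width: 0.0003
```

servo_tool(motion=[[-0.04, 0, 0, 0, 1], [-0.08, 0, -0.03, 0, 1], [-0.12, 0, -0.06, 0, 1], [-0.16, -0.04, -0.095, 0, 1], [-0.16, -0.06, -0.095, 0, 1], [-0.16, -0.06, -0.095, 0, 1], [-0.16, -0.06, -0.095, 0, 1]])

```text
clock: 9.15
tcp_pos: [0.5402, 0.0681, 0.3945]
orientation: [0.683, 1.463, -0.703]
contact_force: [1.1, 0.4, -0.7]
grip_width: -0.0004
```

```bash
python3 look.py w2.png; python3 - <<'E'
from h import *
s=grab_frame("side")[170:290,160:320];w=cv2.imread("pics/w2.png")
a=np.load("f.npz")["s"][170:290,160:320]
big=np.hstack([cv2.resize(x,(400,300),interpolation=cv2.INTER_CUBIC) for x in (a,s)])[:,:,::-1]
im=np.vstack([big,np.hstack([cv2.resize(w,(400,300)),np.zeros((300,400,3),np.uint8)])]);cv2.imwrite("pics/c.png",im)
E
```

```text
9.15 [0.54020128 0.06810702 0.39454499] [[-0.01, 0.775, 0.632], [-0.009, 0.632, -0.775], [-1.0, -0.014, 0.0]]
[0.597 0.115 0.363]
[[150.0, 180.0], [150.0, 29.0], [367.0, 29.0], [367.0, 180.0]] [[0.4605, 0.15, 0.063], [0.5816, 0.2309, 0.063], [0.7083, 0.0755, 0.063], [0.6047, -0.027, 0.063]]
sides [0.1456 0.2005 0.1457 0.2283]
centre [0.5888 0.1073 0.063 ]
centre in tool [3.306e-01 6.710e-02 1.000e-04]
33.7
-50.8
-135.3
129.2
```

View pics/c.png

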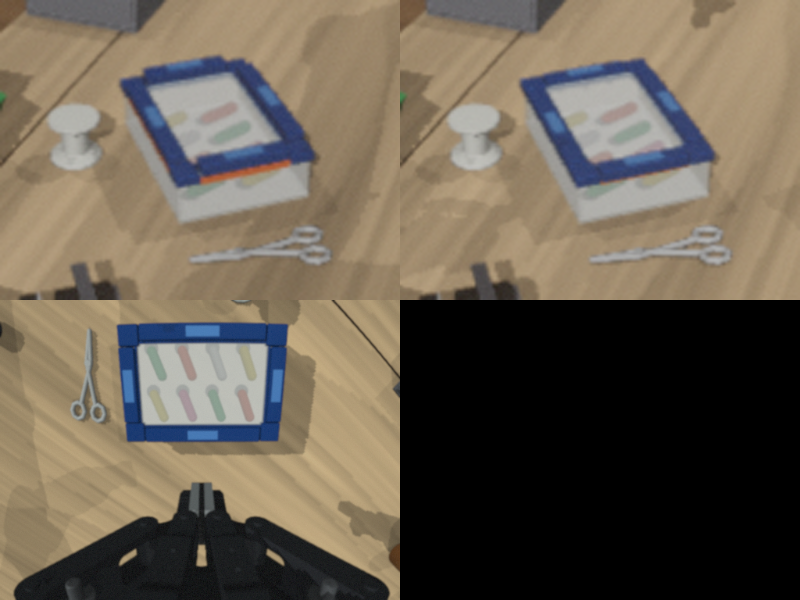

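The before/after side crops show that the orange strip has gone and all four bars sit flush with the corner blocks. The wrist view shows the same, and the spool and forceps haven't moved. The arm is clear, so I'll hand in.

```bash
python3 -c "
from bench import *
print(hand_in())"
```

```text
the job is handed in; nothing more can be done
None
```

I pressed the far, near, left and right rim sections in turn with the shut fingertips, then raised the arm clear and handed in at about 9.2 s.

- **Rim sections:** each press bottomed hard with the fingertips about 60 mm above the table, which is the shut height. In the last pictures all four sections sit flush with the corner blocks and no orange strip shows. Hand-in gives no verdict, so this rests on those heights and pictures.
- **Forces:** wrist force at the end of each press was about 22 N (far, right), 33 N (near) and 52–55 N (left). The left press was firmer than it needed to be, but well under the 120 N limit.
- **Case position:** the centre measured about 3 mm from the first wrist measurement, which is within calibration error.
- **Other objects:** the spool and forceps look unmoved. I did not re-measure the reel, jar, spring clip or sinker, but the arm did not go down near them.

One check was rough: the outline box fit was skewed, giving long sides of 201 and 230 mm against 208 mm. I used the pad positions instead; their spacings of 129 and 189 mm matched the expected 128 and 188 mm.

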